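# Seat the tube carousel on its drive pin

## Robot

A 6-joint arm with a two-finger parallel gripper is mounted at the origin on a cart in front of the work surface, level with it; the furniture and walls round the work are solid. World frame = base frame: x ahead of the robot, y to its left, z up, the work surface at z = 0. Lengths are in mm, angles in rad, forces in N, time in s.
With the tool pointing down it reaches from about 275 to 1000 mm from the base axis. Payload 8.4 kg.
Tool frame: the origin (TCP) lies at the very end of the fingers, on their centre line; the grasp point (between the pads) lies 19 mm behind it; z points along the fingers, y is the line along which they close (so a half turn about z gives the same grasp; the last joint's range is limited). The gripper opens to 85 mm and grips with 20 to 120 N. Pads are 22 mm wide; open, the fingers measure 114 mm over their backs; the gripper's body (76 mm by 85 mm) begins 54 mm behind the grasp point. The pads swing forward as they close: fully open they stand 13 mm farther back than shut.
Start: joints at [1.212, 0.353, 1.633, -0, 1.155, -0.002], TCP at [218.297, 585.64, 231.281] pointing down, gripper open.
Joint ranges: [-2.63, 2.63], [-0.92, 2.1], [0.06, 2.66], [-1.3, 4.44], [0, 2.69], [-3.02, 3.02]. Speed limits (rad/s): [2.22, 2.22, 2.79, 3.14, 3.14, 3.14].

## Interface

Orientations are given as [roll, pitch, yaw] about the fixed x, y, z axes, in that order (R = Rz(yaw) Ry(pitch) Rx(roll)).
In Python, from rig import sensors, grab_frame, camera_params, order gives the robot as it stands. The module is installed in compiled form; this text tells all that it offers.
- The arm moves only by the tool move_arm, never from a script. Its argument "motion" is a list of rows, each a list of 7 numbers: the turn, a rotation vector about the tool's x, y, z in a scale on which 1.0 is 2 pi rad, then the shift along the tool's x, y, z in a scale on which 1.0 is 50 cm, then the finger opening in m, from 0 to 0.0854. A call has 1 to 8 rows; each row is the pose to reach, as a shift and turn from the pose commanded when the call began, along the tool's axes at that moment; what a row does not reach only later rows make up. A row lasts 1/8 s, in which the tool goes at most 62.5 mm and 10.7 degrees, less where a joint would pass 70% of its speed; a pose out of reach is approached as far as the arm can. A shift or turn number past 1, either way, is cut back to 1. A call with a gripper value outside its range is refused whole. The fingers move at their own pace and stop on an object; "grip_force" is the grip in N (left out, the last holds). Time passes only in rows, so rows that repeat a pose let the fingers close. It gives the time, the measured TCP pose, the force, the opening and the grip force at its end, in the units of the state.
- sensors.sense(): the state, without advancing time (a new reading comes with each control period).
- grab_frame(name): name is "scene" or "top" or "wrist"; returns (picture, depth): 400x640x3 uint8, red, green, blue; 400x640 float32, mm along the optical axis (not along the pixel's ray), 0 where there is no reading.
- camera_params(name): a dict with "camera_matrix" (3x3 intrinsics, pixels), "world_from_camera" (4x4, takes a point from camera to world coordinates). Camera axes: x right, y down, z forward; pixel columns grow to the right and rows downward; lengths in mm; the calibration is good to about 2 mm. The wrist camera is an equidistant fisheye: a pixel r from the principal point sees the ray r / f radians off the axis. A picture is of the moment at which its call begins: read the wrist's pose just before it. camera_params takes no time and is no camera call; for the wrist camera it gives the pose at the moment of the call.
- order.sign_off(): hands the job in; it is judged then, once.
The state is a dict: "clock": time; "qpos": joint angles; "qvel": joint speeds; "joint_efforts": joint torques, N m; "eef_pos": TCP position; "tcp_rot": TCP orientation; "contact_force": force on the tool from outside, world axes, zero at the start; "wrist_torque": the same for the moment, N m; "opening": opening from 0.0 (shut) to 1.0 (fully open); "grasp_force": force on a finger pad.
Only numpy, scipy, OpenCV 4.12 (cv2) and the standard library are available. Lean on these libraries where they do the work, as an engineer would, in place of code of your own. Each camera call takes 0.05 s, during which the arm holds its last target. There are 200 camera calls.

## Task

The tube carousel is sitting high on the rotator because its notch is not over the drive pin. With a fingertip push it round, without gripping or lifting it, until the rim notch stands at the drive pin beside the steel index post, then press it gently at the hub until it is fully down on its seat with the pin standing in the notch. Leave the vials, the bottle and the tape where they stand.

Things in the scene. Friction and masses are not known exactly. Their poses are not given: they have to be found in the camera images.
- drive_base: Fixed round white housing of the tube rotator, 176 mm across, 36 mm high, standing on the table. Origin: centre of its underside, on the vertical turning axis; z up. Its -x axis points to the drive pin and the index post, roughly toward the robot (yaw varies by up to about 1 rad). It cannot be moved.
- carousel (a joint): Turn of the carousel on its vertical axis, rad, counterclockwise from above positive, no end stops. 0 (or 2 pi) = notch exactly at the pin; starts anywhere from 0.9 to 5.38. It turns with a light drag (about 1 N at a peg) and stops where it is left. It drops over the pin only if the notch is within about 0.05 rad.
- sleeve (a joint): Height of the carousel on its spindle, m: 0 as found (underside 48.3 mm above the table, disc top 56.3 mm), -0.0085 = fully down on the seat (disc top 47.8 mm); can rise to +0.030. Snug fit: it stays at the height where it is left and needs about 5 N of steady push to go down. Away from the notch the rim lands on the pin and cannot go down.
- notch (a point): Middle of the one open-ended notch in the rim of the carousel (grey disc, 140 mm across, 8 mm thick): 17 mm wide, from the edge at radius 70 mm in to radius 50 mm. The point lies 60 mm from the turning axis, at the height of the disc's underside, and turns with the disc. The six small black dots nearer the hub are flat grommets.
- pin (a point): Top of the upright steel drive pin, 10 mm across with a domed top, 60 mm from the turning axis and 48 mm above the table; hidden under the rim until the notch is over it.
- index_post (a point): Middle of the top of the steel index post (6 x 12 mm, top 54 mm above the table) that stands on the housing just outside the carousel's rim, 78.5 mm from the axis, in line with the drive pin: it shows where the pin is.
- hub (a point): Middle of the flat top of the black hub, 36 mm across, 6 mm above the disc's top: the place to press. On the turning axis.
- peg_a (a point): Middle of the top of a finger peg: upright metal post 18 mm across, standing 26 mm above the disc's top, 45 mm from the axis, 60 degrees counterclockwise of the notch (seen from above). Turns with the carousel.
- peg_b (a point): Middle of the top of a finger peg: upright metal post 18 mm across, standing 26 mm above the disc's top, 45 mm from the axis, on the far side from the notch (180 degrees) (seen from above). Turns with the carousel.
- peg_c (a point): Middle of the top of a finger peg: upright metal post 18 mm across, standing 26 mm above the disc's top, 45 mm from the axis, 60 degrees clockwise of the notch (seen from above). Turns with the carousel.
- vial_amber: Loose amber vial with a white cap, 21 mm across, 42 mm high, standing just behind the rotator. Origin: centre of its underside.
- vial_white_0: Loose small white vial, 20 mm across, 42 mm high, standing just behind the rotator. Origin: centre of its underside.
- dropper_bottle: Loose dropper bottle with a black teat, 27 mm across, 86 mm high, standing beside or behind the rotator. Origin: centre of its underside.
- tape_roll: Loose roll of masking tape lying flat, 69 mm across, 19 mm high, to the right of the rotator. Origin: centre of its underside.

How it is judged:
By the outcome, as a careful person would: the job done as asked, in the order asked, and still so for the second after the job is handed in, with the robot touching nothing.
It also fails if it takes over 51 s, if anything falls off the work surface, if the arm or the gripper's body presses on something with over 40 N, if the wrist force passes 120 N, or if a joint passes its speed limit or range.

## Working session

There is one attempt and no reset: what is moved stays moved. The work goes in short steps, Python scripts to look and compute and a tool call to move; the robot and the scene stay as the last step left them, time stands still between calls to the robot, and variables do not carry over. Pictures are saved under pics/ and viewed, at most 11 in all, crops included, and the job is handed in when it is done.

Besides the shell and the picture viewer there is one more tool, called after "Call:" by a JSON object that holds its "api" and its "payload", one argument or row to a line. move_arm: Moves the arm, as the interface text tells. Its arguments: {"type":"object","properties":{"motion":{"type":"array","items":{"type":"array","items":{"type":"number"}}},"grip_force":{"type":"number"}},"required":["motion"]}

```bash
mkdir -p pics
python3 - <<'E'
from rig import sensors, grab_frame, camera_params
import cv2,numpy as np
s=sensors.sense();print(s)
for n in("top","scene"):
    p,d=grab_frame(n);cv2.imwrite(f"pics/{n}0.png",p[:,:,::-1]);np.savez(f"{n}0.npz",p=p,d=d)
    c=camera_params(n);print(n,c)
E
```

```text
{'clock': 0.0, 'qpos': array([ 1.21160882e+00,  3.53641684e-01,  1.63415826e+00, -5.86779065e-06,
        1.15516405e+00, -2.41045044e-03]), 'qvel': array([-0.00214193, -0.00090696, -0.00073614, -0.00019064, -0.00114746,
       -0.00124318]), 'joint_efforts': array([-5.09392703e-03, -6.05240107e+01, -3.42066514e+01, -4.03397289e-04,
        9.28765250e-03, -2.09742257e-05]), 'eef_pos': array([218.12491131, 585.19179668, 230.55538234]), 'tcp_rot': array([-3.14022131e+00,  2.05940514e-06,  2.78481797e+00]), 'contact_force': array([0.35273251, 0.00463097, 0.16776149]), 'wrist_torque': array([ 0.02030153, -0.02709133, -0.04787824]), 'grasp_force': 0.0, 'opening': 0.9987764710645226}
top {'camera_matrix': array([[404.3786938,   0.       , 317.9878099],
       [  0.       , 404.3786938, 191.5995426],
       [  0.       ,   0.       ,   1.       ]]), 'world_from_camera': array([[-2.28421921e-02, -9.87266219e-01,  1.57428228e-01,
         3.64911338e+02],
       [-9.99387972e-01,  2.67223174e-02,  2.25742819e-02,
         1.99533168e+01],
       [-2.64936730e-02, -1.56816232e-01, -9.87272381e-01,
         1.20357754e+03],
       [ 0.00000000e+00,  0.00000000e+00,  0.00000000e+00,
         1.00000000e+00]])}
scene {'camera_matrix': array([[378.77114628,   0.        , 318.14415407],
       [  0.        , 378.77114628, 194.28696969],
       [  0.        ,   0.        ,   1.        ]]), 'world_from_camera': array([[-9.15370012e-01, -1.71553712e-01,  3.64234903e-01,
         2.13891584e+02],
       [-4.02096739e-01,  4.35366081e-01, -8.05465448e-01,
         7.51168099e+02],
       [-2.03949351e-02, -8.83756584e-01, -4.67502243e-01,
         4.76306756e+02],
       [ 0.00000000e+00,  0.00000000e+00,  0.00000000e+00,
         1.00000000e+00]])}
```

View pics/top0.png

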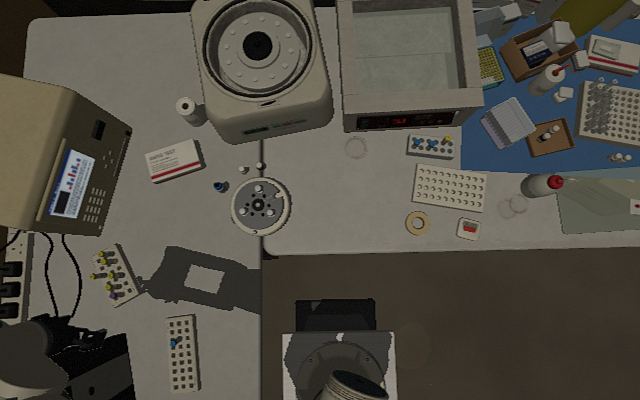

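View pics/scene0.png

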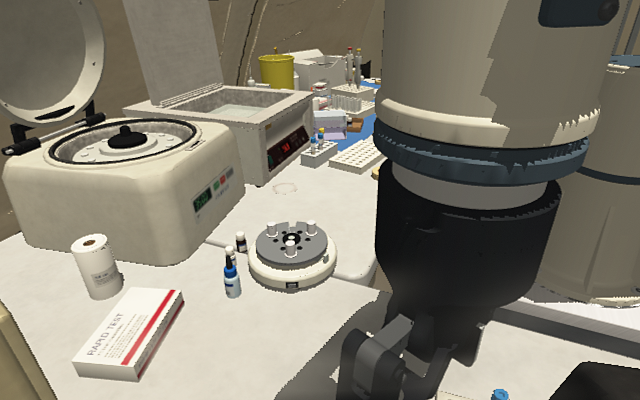

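The rotator is at about (261,206) in the top view and (291,252) in the scene view, with pegs visible. Next I'll measure the base centre and view enlarged crops.

```bash
cat > h.py <<'E'
import numpy as np,cv2
from rig import camera_params
def ray(n,uv):
    c=camera_params(n);K=c["camera_matrix"];T=c["world_from_camera"]
    d=T[:3,:3]@np.linalg.solve(K,[uv[0],uv[1],1]);return T[:3,3],d
def onplane(n,uv,z):
    o,d=ray(n,uv);return o+d*(z-o[2])/d[2]
def proj(n,P):
    c=camera_params(n);T=c["world_from_camera"];p=c["camera_matrix"]@(T[:3,:3].T@(np.array(P)-T[:3,3]));return p[:2]/p[2]
E
python3 - <<'E'
from h import *
t=np.load("top0.npz")["p"][160:250,210:310,::-1]; s=np.load("scene0.npz")["p"][205:300,210:350,::-1]
a=cv2.resize(t,None,fx=6,fy=6,interpolation=cv2.INTER_CUBIC);b=cv2.resize(s,None,fx=5.5,fy=5.5,interpolation=cv2.INTER_CUBIC)
cv2.imwrite("pics/t1.png",a);cv2.imwrite("pics/s1.png",b)
print(onplane("top",(261,206),40),onplane("scene",(291,252),40))
E
```

```text
[512.53371916 213.30957401  40.        ] [507.10807458 235.24401011  40.        ]
```

View pics/t1.png

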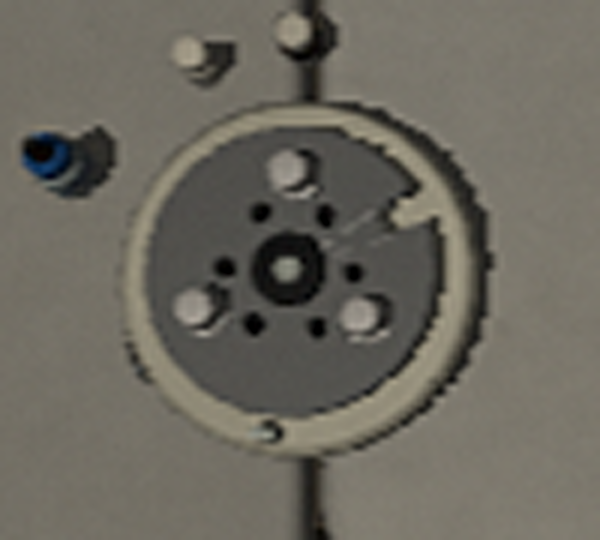

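View pics/s1.png

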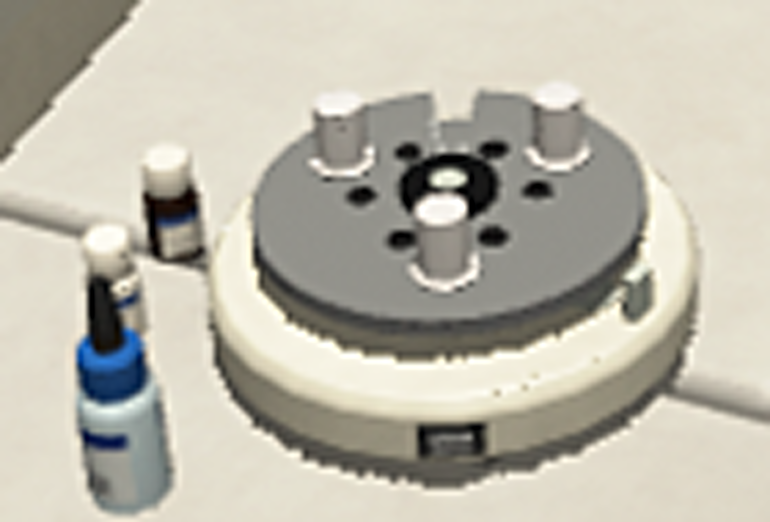

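Crop positions: hub (288,268), peg tops (290,168), (195,306), (362,313), notch opening up-right at about (412,208), post top about (265,431). In the scene crop: pegs (340,100), (558,90), (440,205), post (638,275).

Run:
```python
from h import *
def T(p,z): return onplane("top",((p[0]+.5)/6-.5+210,(p[1]+.5)/6-.5+160),z)
def S(p,z): return onplane("scene",((p[0]+.5)/5.5-.5+210,(p[1]+.5)/5.5-.5+205),z)
for F,pts in ((T,dict(hub=(288,268,62.3),A=(290,166,82.3),B=(195,304,82.3),C=(362,312,82.3),notch=(412,208,56.3),post=(265,430,54))),
 (S,dict(hub=(449,182,62.3),A=(340,100,82.3),C=(558,90,82.3),B=(440,205,82.3),notch=(455,108,56.3),post=(640,268,54)))):
    q={k:F(v[:2],v[2])[:2] for k,v in pts.items()}
    c=(q['A']+q['B']+q['C'])/3
    print('pegs circ',cv2.minEnclosingCircle(np.float32([q['A'],q['B'],q['C']])))
    for k,v in q.items(): d=v-c;print(k,v.round(1),np.hypot(*d).round(1),np.arctan2(d[1],d[0]).round(3))
t=np.load("top0.npz")["p"];d=np.load("top0.npz")["d"]
K=camera_params("top")
for n in [(190,52,42),(295,33,42),(42,150,86)]: print(T(n[:2],n[2]).round(0))
```

```text
pegs circ ((515.8240966796875, 218.75018310546875), 45.070579528808594)
hub [515.  219.4] 1.3 2.478
A [560.7 215. ] 44.9 -0.08
B [496.6 259.5] 45.3 2.015
C [490.8 181.3] 45.0 -2.165
notch [543.2 160.7] 63.9 -1.131
post [438.9 231.8] 78.3 2.973
pegs circ ((513.1502075195312, 217.9358367919922), 45.03935623168945)
hub [512.8 220.6] 2.8 1.997
A [558.1 215.1] 44.2 -0.069
C [488.8 180.1] 45.6 -2.156
B [495.  259.2] 45.2 2.003
notch [537.6 168.4] 55.0 -1.127
post [436.1 231.1] 79.0 2.977
[626. 271.  42.]
[634. 220.  42.]
[571. 332.  86.]
```

Both views agree within 2–3 mm:

| Item | Value |
|---|---|
| Axis | about (514.5, 218.5) |
| Peg radius | 45 |
| Post | radius 78.5 at 2.975 rad |
| Notch | -1.12 rad |

So the carousel stands at about 2.18 rad and needs a clockwise turn. I'll push peg C round the robot side, starting behind it at about (511, 167).

Units first: shifts go in shares of 50 cm and turns go in shares of 2 pi rad. So -0.4206 m / 0.5 = -0.8412, -0.2904 m / 0.5 = -0.5808, 0.233 rad / 6.2832 = 0.0371.

Call:
{"api": "move_arm", "payload": {
  "motion": [
    [0, 0, 0.0371, -0.8412, -0.5808, 0.2, 0],
    [0, 0, 0.0371, -0.8412, -0.5808, 0.2, 0],
    [0, 0, 0.0371, -0.8412, -0.5808, 0.2, 0],
    [0, 0, 0.0371, -0.8412, -0.5808, 0.2, 0],
    [0, 0, 0.0371, -0.8412, -0.5808, 0.2, 0],
    [0, 0, 0.0371, -0.8412, -0.5808, 0.2, 0],
    [0, 0, 0.0371, -0.8412, -0.5808, 0.2, 0],
    [0, 0, 0.0371, -0.8412, -0.5808, 0.2, 0]
  ],
  "grip_force": 20
}}

```text
clock: 1.1
eef_pos: [500.1, 181.6, 134.9]
tcp_rot: [3.141, 0.0, 2.552]
contact_force: [1.3, 1.5, -0.2]
opening: 0.001
grasp_force: 0.0
```

Call:
{"api": "move_arm", "payload": {
  "motion": [
    [0, 0, 0, 0, 0, 0, 0],
    [0, 0, 0, 0, 0, 0, 0],
    [0, 0, 0, 0, 0, 0, 0]
  ]
}}

```text
clock: 1.48
eef_pos: [498.7, 184.4, 135.4]
tcp_rot: [3.141, -0.0, 2.553]
contact_force: [0.7, 0.2, -0.8]
opening: -0.0
grasp_force: 0.0
```

Run:
```python
from h import *
from rig import grab_frame,sensors
print(sensors.sense()['eef_pos'],sensors.sense()['contact_force'])
y=2.552;p=sensors.sense()['eef_pos'][:2];d=np.array([511.1,166.6])-p
print(d@[np.cos(y),np.sin(y)],d@[np.sin(y),-np.cos(y)])
p,_=grab_frame("wrist");cv2.imwrite("pics/w1.png",p[:,:,::-1])
```

```text
[498.70784654 184.42952068 135.44000603] [ 0.68297018  0.21060018 -0.78892908]
-20.213566607705673 -7.928997428161751
```

View pics/w1.png

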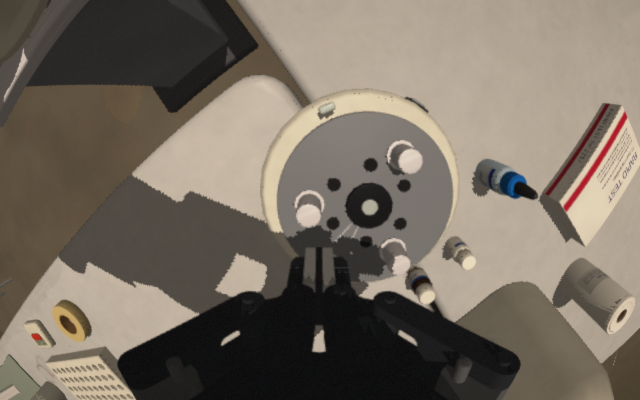

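The wrist view shows the fingertips at about (318,250), with the carousel, three pegs and post (327,108) where I expected. Now I'll move to the start point behind peg C and descend beside it.

In the tool's units: 0.071 m / 0.5 = 0.142, 0.065 m / 0.5 = 0.13.

Call:
{"api": "move_arm", "payload": {
  "motion": [
    [0, 0, 0, -0.04, -0.016, 0, 0],
    [0, 0, 0, -0.04, -0.016, 0, 0],
    [0, 0, 0, -0.04, -0.016, 0.06, 0],
    [0, 0, 0, -0.04, -0.016, 0.1, 0],
    [0, 0, 0, -0.04, -0.016, 0.13, 0],
    [0, 0, 0, -0.04, -0.016, 0.142, 0],
    [0, 0, 0, -0.04, -0.016, 0.142, 0],
    [0, 0, 0, -0.04, -0.016, 0.142, 0]
  ]
}}

```text
clock: 2.52
eef_pos: [511.9, 165.8, 64.9]
tcp_rot: [3.141, 0.001, 2.552]
contact_force: [-0.6, 0.0, 0.2]
opening: 0.004
grasp_force: 0.0
```

In the tool's units: 0.0359 m / 0.5 = 0.0718, 0.031 m / 0.5 = 0.062, 0.6 rad / 6.2832 = 0.0955.

Call:
{"api": "move_arm", "payload": {
  "motion": [
    [0, 0, 0, 0.007, 0, 0, 0],
    [0, 0, 0, 0.014, 0, 0, 0],
    [0, 0, 0.0159, 0.0232, -0.0036, 0, 0],
    [0, 0, 0.0318, 0.0326, -0.0062, 0, 0],
    [0, 0, 0.0477, 0.0424, -0.0078, 0, 0],
    [0, 0, 0.0637, 0.0522, -0.0084, 0, 0],
    [0, 0, 0.0796, 0.062, -0.0082, 0, 0],
    [0, 0, 0.0955, 0.0718, -0.0068, 0, 0]
  ]
}}

```text
clock: 3.52
eef_pos: [479.9, 182.9, 64.6]
tcp_rot: [3.141, 0.0, 1.949]
contact_force: [1.2, -1.4, 0.3]
opening: 0.001
grasp_force: 0.6
```

Run:
```python
from h import *
for f in np.arange(.1,.85,.1):
    c,s=np.cos(f),np.sin(f);print(f.round(1),20-(20*c-45*s),45-(20*s+45*c))
from rig import sensors,grab_frame
s=sensors.sense();print(s['eef_pos'],s['contact_force'])
p,_=grab_frame("top");cv2.imwrite("pics/t2.png",cv2.resize(p[160:250,210:310,::-1],None,fx=6,fy=6,interpolation=cv2.INTER_CUBIC))
```

```text
0.1 4.59242044354675 -1.7718557704477291
0.2 9.338788328952923 -3.0763826187571013
0.3 14.191679517248163 -3.900546143879062
0.4 19.10260552383157 -4.236111576302839
0.5 24.02249799938168 -4.079726057150836
0.6 28.902199004583025 -3.432952138836235
0.7 33.69295218000633 -2.3022521725558036
0.8 38.346889903535214 -0.6989237386128977
[479.8839103  182.87304356  64.60132499] [ 1.21499754 -1.3993861   0.33074816]
```

View pics/t2.png

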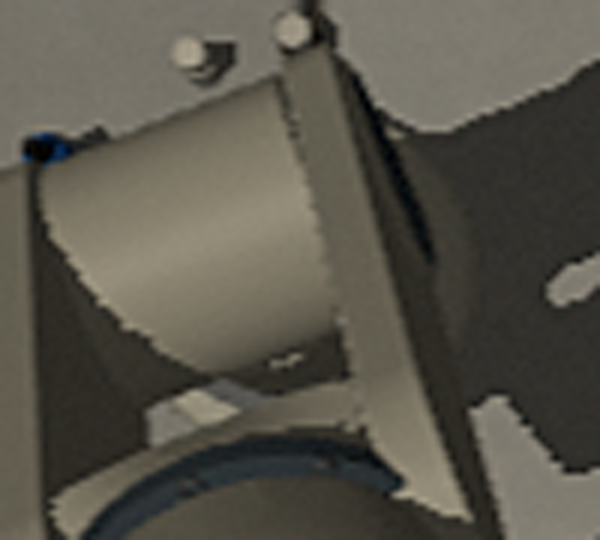

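The arm hides the carousel from above, but a 1.8 N force opposing the push shows contact. I'll carry on with 0.8 rad more, using the same tool-frame numbers.

In the tool's units: 0.0383 m / 0.5 = 0.0766, 0.0337 m / 0.5 = 0.0674, 0.8 rad / 6.2832 = 0.1273.

Call:
{"api": "move_arm", "payload": {
  "motion": [
    [0, 0, 0.0159, 0.0092, -0.0036, 0, 0],
    [0, 0, 0.0318, 0.0186, -0.0062, 0, 0],
    [0, 0, 0.0477, 0.0284, -0.0078, 0, 0],
    [0, 0, 0.0637, 0.0382, -0.0084, 0, 0],
    [0, 0, 0.0796, 0.048, -0.0082, 0, 0],
    [0, 0, 0.0955, 0.0578, -0.0068, 0, 0],
    [0, 0, 0.1114, 0.0674, -0.0046, 0, 0],
    [0, 0, 0.1273, 0.0766, -0.0014, 0, 0]
  ]
}}

```text
clock: 4.58
eef_pos: [464.3, 217.9, 64.3]
tcp_rot: [-3.141, 0.001, 1.15]
contact_force: [-0.2, -0.3, 1.0]
opening: -0.001
grasp_force: 0.8
```

Run:
```python
from h import *
from rig import sensors,grab_frame
s=sensors.sense();print(s['eef_pos'],s['contact_force'])
p,_=grab_frame("wrist");cv2.imwrite("pics/w2.png",p[:,:,::-1])
c=camera_params("wrist");print(c)
```

```text
[464.31331857 217.90160284  64.31722867] [-0.16479116 -0.27369281  0.96479781]
{'camera_matrix': array([[309.70691629,   0.        , 318.57768726],
       [  0.        , 309.70691629, 201.81579065],
       [  0.        ,   0.        ,   1.        ]]), 'world_from_camera': array([[ 9.10964954e-01, -3.91942276e-01, -1.28546122e-01,
         4.97284330e+02],
       [-4.12483712e-01, -8.65446479e-01, -2.84358190e-01,
         2.92695856e+02],
       [ 2.02207754e-04,  3.12063527e-01, -9.50061216e-01,
         2.06754191e+02],
       [ 0.00000000e+00,  0.00000000e+00,  0.00000000e+00,
         1.00000000e+00]])}
```

View pics/w2.png

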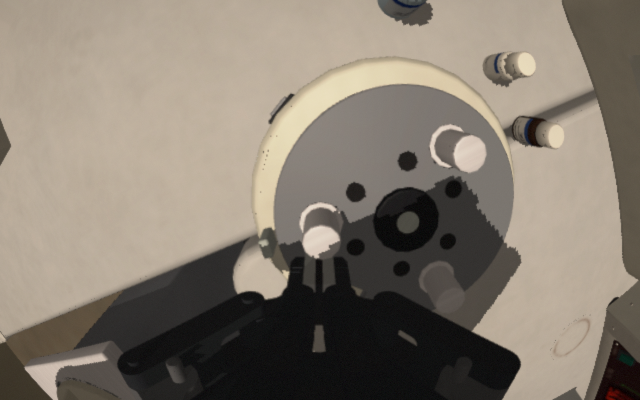

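The wrist view shows pegs C (321,241), B (465,153) and A (443,293), and the post at (267,238). I'll measure the angles through the fisheye model.

```bash
cat >> h.py <<'E'
def fish(uv,z,c=None):
    c=c or camera_params("wrist");K=c["camera_matrix"];T=c["world_from_camera"]
    q=(np.array(uv)-K[:2,2])/K[0,0];r=np.hypot(*q)
    d=T[:3,:3]@np.r_[q/r*np.sin(r),np.cos(r)];o=T[:3,3];return (o+d*(z-o[2])/d[2])[:2]
def report(pegs,post,hub=None):
    q={k:fish(v,82.3) for k,v in pegs.items()}
    off=dict(A=np.pi/3,B=np.pi,C=-np.pi/3)
    # circle centre from radius-45 vectors: fit centre and notch angle
    from scipy.optimize import least_squares
    f=lambda x:np.concatenate([x[:2]+45*np.array([np.cos(x[2]+off[k]),np.sin(x[2]+off[k])])-v for k,v in q.items()])
    best=min((least_squares(f,[514,218,a]) for a in (-2,0,2)),key=lambda r:r.cost)
    x=best.x;P=fish(post,54)-x[:2];pa=np.arctan2(P[1],P[0])
    print("centre,notch",x.round(3),"rms",np.sqrt(best.cost).round(2),"post",P.round(1),np.hypot(*P).round(1),pa.round(3),
      "q",((x[2]-pa+np.pi)%(2*np.pi)-np.pi).round(3), "hub",None if hub is None else fish(hub,62.3))
E
python3 - <<'E'
from h import *
report(dict(C=(321,241),B=(466,153),A=(445,293)),(266,237),(408,221))
E
```

```text
centre,notch [513.975 223.617  -2.476] rms 3.86 post [-71.9  16.8] 73.9 2.913 q 0.894 hub [515.51663655 220.90033699]
```

It has about 0.8 rad still to go. I'll advance 0.6 now.

In the tool's units: 0.0289 m / 0.5 = 0.0578, 0.024 m / 0.5 = 0.048, 0.6 rad / 6.2832 = 0.0955.

Call:
{"api": "move_arm", "payload": {
  "motion": [
    [0, 0, 0.0159, 0.0092, -0.0036, 0, 0],
    [0, 0, 0.0318, 0.0186, -0.0062, 0, 0],
    [0, 0, 0.0477, 0.0284, -0.0078, 0, 0],
    [0, 0, 0.0637, 0.0382, -0.0084, 0, 0],
    [0, 0, 0.0796, 0.048, -0.0082, 0, 0],
    [0, 0, 0.0955, 0.0578, -0.0068, 0, 0],
    [0, 0, 0.0955, 0.0578, -0.0068, 0, 0]
  ]
}}

```text
clock: 5.5
eef_pos: [473.4, 245.9, 64.3]
tcp_rot: [-3.142, 0.0, 0.555]
contact_force: [-1.7, -0.7, -0.2]
opening: -0.002
grasp_force: 0.0
```

Run:
```python
from h import *
from rig import sensors,grab_frame
s=sensors.sense();print(s['eef_pos'],s['contact_force'],s['tcp_rot'])
p,_=grab_frame("wrist");cv2.imwrite("pics/w3.png",cv2.resize(p[20:320,200:580,::-1],None,fx=2,fy=2,interpolation=cv2.INTER_CUBIC))
```

```text
[473.40256766 245.90741071  64.26436212] [-1.67784953 -0.66228168 -0.18408718] [-3.14153856e+00  6.35869394e-05  5.54976054e-01]
```

View pics/w3.png

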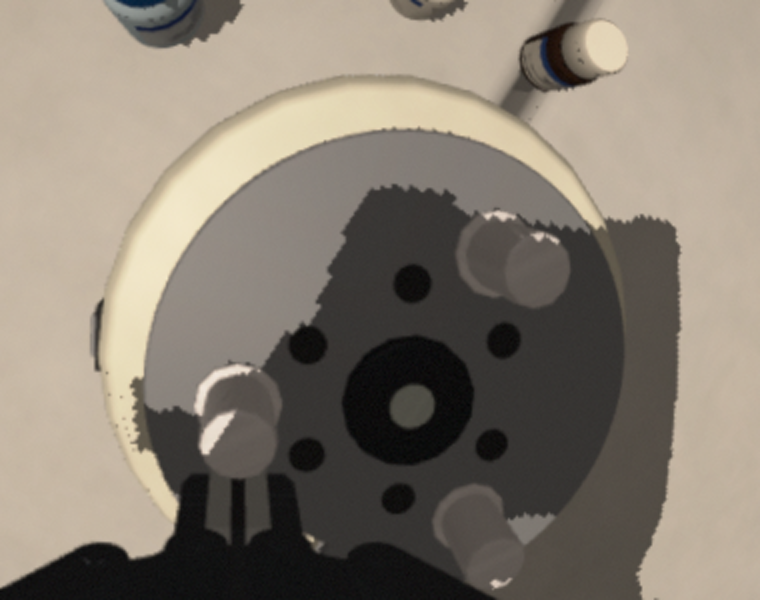

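Crop positions: peg tops C (238,444), B (537,269) and A (495,562), hub (408,401). The post is hidden.

Run:
```python
from h import *
u=lambda x,y:((x+.5)/2-.5+200,(y+.5)/2-.5+20)
P=dict(C=u(238,444),B=u(537,269),A=u(495,562));report(P,u(0,0),u(408,401))
for k,v in P.items(): print(k,fish(v,82.3))
base=dict(C=u(240,404),B=u(498,253),A=u(472,523))
for k,v in base.items(): print(k,fish(v,57.3))
```

```text
centre,notch [515.522 220.858  -3.079] rms 0.71 post [ 34.  144.5] 148.4 1.34 q 1.864 hub [515.69642395 221.81388728]
C [490.81367432 257.84109542]
B [559.95147252 223.55123247]
A [495.8015904  181.18163655]
C [490.72541532 257.15906881]
B [560.46734739 222.48062392]
A [494.153935   177.15368797]
```

0.23 rad remains. I'll push 0.22, back off, raise and look.

In the tool's units: 0.0103 m / 0.5 = 0.0206, 0.0079 m / 0.5 = 0.0158, 0.22 rad / 6.2832 = 0.035.

Call:
{"api": "move_arm", "payload": {
  "motion": [
    [0, 0, 0.0175, 0.0102, -0.0038, 0, 0],
    [0, 0, 0.0271, 0.0158, -0.0054, 0, 0],
    [0, 0, 0.035, 0.0206, -0.0066, 0, 0],
    [0, 0, 0.035, 0.0206, -0.0066, 0, 0],
    [0, 0, 0.035, 0.0206, -0.0066, 0, 0]
  ]
}}

```text
clock: 6.18
eef_pos: [480.5, 253.8, 64.3]
tcp_rot: [3.142, -0.0, 0.334]
contact_force: [-0.8, 0.2, -0.5]
opening: 0.001
grasp_force: 0.3
```

In the tool's units: -0.1 m / 0.5 = -0.2, -0.08 m / 0.5 = -0.16.

Call:
{"api": "move_arm", "payload": {
  "motion": [
    [0, 0, 0, -0.008, 0, 0, 0],
    [0, 0, 0, -0.016, 0, 0, 0],
    [0, 0, 0, -0.016, 0, -0.08, 0],
    [0, 0, 0, -0.06, 0, -0.14, 0],
    [0, 0, 0, -0.16, 0, -0.2, 0],
    [0, 0, 0, -0.2, 0, -0.2, 0],
    [0, 0, 0, -0.2, 0, -0.2, 0],
    [0, 0, 0, -0.2, 0, -0.2, 0]
  ]
}}

```text
clock: 7.18
eef_pos: [386.8, 221.8, 164.4]
tcp_rot: [-3.142, -0.001, 0.332]
contact_force: [0.6, 0.3, 1.1]
opening: 0.001
grasp_force: 0.0
```

Run:
```python
from h import *
from rig import sensors,grab_frame
s=sensors.sense();print(s['eef_pos'],s['contact_force'],s['tcp_rot'])
p,_=grab_frame("wrist");cv2.imwrite("pics/w4.png",p[:,:,::-1])
p,_=grab_frame("top");cv2.imwrite("pics/t4.png",p[:,:,::-1])
```

```text
[386.775084   221.7782642  164.35938869] [0.63797456 0.27047548 1.10535853] [-3.14152114e+00 -9.36081085e-04  3.32072099e-01]
```

View pics/w4.png

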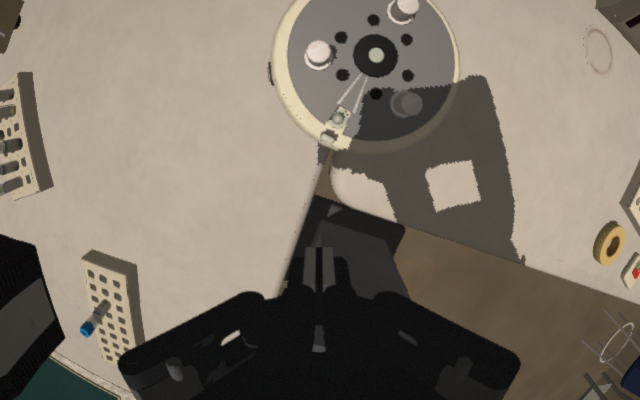

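The notch is now at the post: the pin shows in the notch at about (338,118) and the post at (328,137). I'll zoom in to judge the centring.

Run:
```python
from h import *
p=cv2.imread("pics/w4.png")
cv2.imwrite("pics/w4z.png",cv2.resize(p[40:160,280:440],None,fx=5,fy=5,interpolation=cv2.INTER_CUBIC))
```

```text
(no output)
```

View pics/w4z.png

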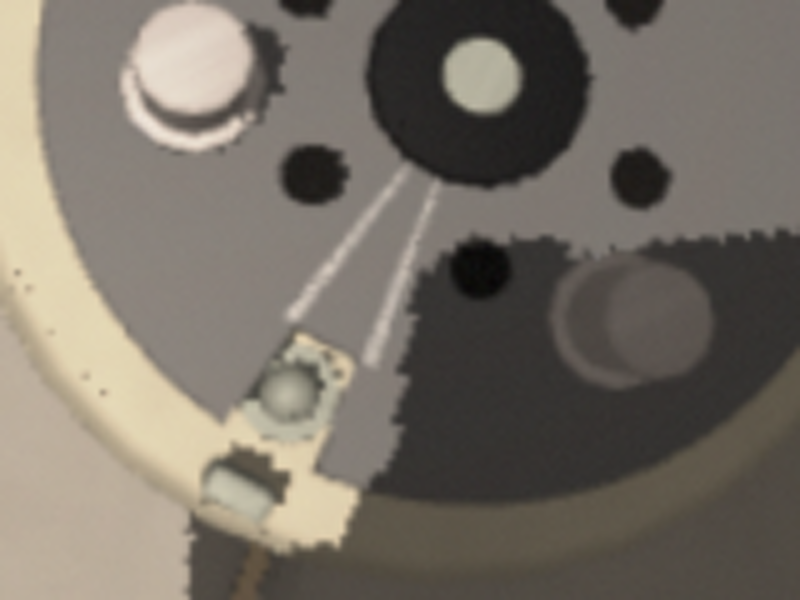

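Crop positions: notch corners, inner (300,331) and (354,360), outer (223,417) and (316,474). Pin dome (291,390), post top about (240,488), hub top about (478,72).

Run:
```python
from h import *
u=lambda x,y:((x+.5)/5-.5+280,(y+.5)/5-.5+40)
il,ir,ol,or_=[fish(u(*p),56.3) for p in((300,331),(354,360),(223,417),(316,474))]
pin=fish(u(291,390),47);post=fish(u(238,492),54)
pegs=[fish(u(*p),82.3) for p in((195,58),(660,320))]
hub=fish(u(478,72),62.3)
a=lambda v:(np.arctan2(v[1],v[0])%(2*np.pi)).round(3)
ax=np.array([514.8,219.5])
for c in (hub,ax):
  print("c",c); 
  for n,v in dict(inn=(il+ir)/2,out=(ol+or_)/2,pin=pin,post=post,C=pegs[0],A=pegs[1]).items():print(n,v,np.hypot(*(v-c)).round(1),a(v-c))
print("widths",np.hypot(*(il-ir)),np.hypot(*(ol-or_)))
print("notch edge dirs",a(ol-il),a(or_-ir))
d=(ol-il)/np.hypot(*(ol-il));e=(or_-ir)/np.hypot(*(or_-ir));cr=lambda a,b:a[0]*b[1]-a[1]*b[0]
print("pin dist to edges",cr(d,pin-il),cr(e,pin-ir))
```

```text
c [515.19748525 220.77470331]
inn [465.50463164 227.88251931] 50.2 3.0
out [447.11142831 231.1297487 ] 68.9 2.991
pin [456.53870826 230.235791  ] 59.4 2.982
post [438.03495871 233.29121982] 78.2 2.981
C [498.56534416 261.55335966] 44.0 1.958
A [486.6077331  185.35844082] 45.5 4.033
c [514.8 219.5]
inn [465.50463164 227.88251931] 50.0 2.973
out [447.11142831 231.1297487 ] 68.7 2.971
pin [456.53870826 230.235791  ] 59.2 2.959
post [438.03495871 233.29121982] 78.0 2.964
C [498.56534416 261.55335966] 45.1 1.939
A [486.6077331  185.35844082] 44.3 4.022
widths 9.818951155665463 17.616166890300327
notch edge dirs 2.756 3.167
pin dist to edges 5.964632070626202 -7.41705359938277
```

Notch, pin and post line up within about 0.015 rad, inside the 0.05 limit. I'll move above the hub, turning the tool so its wide side falls between the pegs.

In the tool's units: 0.1206 m / 0.5 = 0.2412, 0.015 m / 0.5 = 0.03, -0.5 rad / 6.2832 = -0.0796.

Call:
{"api": "move_arm", "payload": {
  "motion": [
    [0, 0, -0.0271, 0.08, 0.03, 0, 0],
    [0, 0, -0.0541, 0.16, 0.058, 0, 0],
    [0, 0, -0.0796, 0.2412, 0.087, 0, 0],
    [0, 0, -0.0796, 0.2412, 0.087, 0.06, 0],
    [0, 0, -0.0796, 0.2412, 0.087, 0.12, 0],
    [0, 0, -0.0796, 0.2412, 0.087, 0.16, 0],
    [0, 0, -0.0796, 0.2412, 0.087, 0.16, 0],
    [0, 0, -0.0796, 0.2412, 0.087, 0.16, 0]
  ]
}}

```text
clock: 8.28
eef_pos: [514.9, 219.8, 84.6]
tcp_rot: [3.141, -0.0, 0.832]
contact_force: [0.9, 0.0, 0.9]
opening: 0.001
grasp_force: 0.0
```

Now I'll go down slowly to just below hub height (62.3) and check the force.

In the tool's units: 0.025 m / 0.5 = 0.05, 0.024 m / 0.5 = 0.048.

Call:
{"api": "move_arm", "payload": {
  "motion": [
    [0, 0, 0, 0, 0, 0.016, 0],
    [0, 0, 0, 0, 0, 0.032, 0],
    [0, 0, 0, 0, 0, 0.04, 0],
    [0, 0, 0, 0, 0, 0.044, 0],
    [0, 0, 0, 0, 0, 0.048, 0],
    [0, 0, 0, 0, 0, 0.05, 0],
    [0, 0, 0, 0, 0, 0.05, 0]
  ]
}}

```text
clock: 9.15
eef_pos: [514.0, 219.5, 59.4]
tcp_rot: [-3.141, 0.0, 0.832]
contact_force: [-2.3, -0.8, 4.1]
opening: -0.0
grasp_force: 1.8
```

It is going down at about 4 N, already below the pin top, so the notch is over the pin. I'll continue to the seat (hub top 53.8).

In the tool's units: 0.006 m / 0.5 = 0.012, 0.0055 m / 0.5 = 0.011.

Call:
{"api": "move_arm", "payload": {
  "motion": [
    [0, 0, 0, 0, 0, 0.002, 0],
    [0, 0, 0, 0, 0, 0.004, 0],
    [0, 0, 0, 0, 0, 0.006, 0],
    [0, 0, 0, 0, 0, 0.008, 0],
    [0, 0, 0, 0, 0, 0.01, 0],
    [0, 0, 0, 0, 0, 0.011, 0],
    [0, 0, 0, 0, 0, 0.012, 0],
    [0, 0, 0, 0, 0, 0.012, 0]
  ]
}}

```text
clock: 10.15
eef_pos: [514.1, 219.5, 53.8]
tcp_rot: [-3.142, 0.0, 0.832]
contact_force: [-3.4, -1.3, 9.4]
opening: -0.0
grasp_force: 4.5
```

In the tool's units: 0.0008 m / 0.5 = 0.0016, 0.0004 m / 0.5 = 0.0008.

Call:
{"api": "move_arm", "payload": {
  "motion": [
    [0, 0, 0, 0, 0, 0.0008, 0],
    [0, 0, 0, 0, 0, 0.0016, 0],
    [0, 0, 0, 0, 0, 0.0016, 0],
    [0, 0, 0, 0, 0, 0.0016, 0]
  ]
}}

```text
clock: 10.65
eef_pos: [514.1, 219.6, 53.6]
tcp_rot: [-3.142, 0.0, 0.832]
contact_force: [-5.5, -3.0, 17.2]
opening: 0.0
grasp_force: 8.5
```

The force climbs to 17 N with almost no travel at z = 53.6, so it is on the seat. I'll lift straight off, withdraw and verify.

In the tool's units: -0.11 m / 0.5 = -0.22, -0.1 m / 0.5 = -0.2.

Call:
{"api": "move_arm", "payload": {
  "motion": [
    [0, 0, 0, 0, 0, -0.006, 0],
    [0, 0, 0, 0, 0, -0.03, 0],
    [0, 0, 0, 0, 0, -0.1, 0],
    [0, 0, 0, 0, 0, -0.2, 0],
    [0, 0, 0, -0.1, -0.1, -0.22, 0],
    [0, 0, 0, -0.18, -0.18, -0.22, 0],
    [0, 0, 0, -0.18, -0.18, -0.22, 0],
    [0, 0, 0, -0.18, -0.18, -0.22, 0]
  ]
}}

```text
clock: 11.65
eef_pos: [387.7, 214.2, 163.3]
tcp_rot: [3.141, -0.002, 0.832]
contact_force: [0.6, -0.4, 0.8]
opening: -0.002
grasp_force: 0.0
```

Run:
```python
from h import *
from rig import sensors,grab_frame
s=sensors.sense();print(s['eef_pos'],s['contact_force'])
p,_=grab_frame("scene");b=cv2.resize(p[205:300,210:350,::-1],None,fx=4,fy=4,interpolation=cv2.INTER_CUBIC)
w,d=grab_frame("wrist");c=camera_params("wrist");K=c["camera_matrix"];T=c["world_from_camera"]
# project axis point into wrist and crop
q=T[:3,:3].T@(np.array([490,222,50])-T[:3,3]);th=np.arctan2(np.hypot(*q[:2]),q[2]);uv=K[:2,2]+K[0,0]*th*q[:2]/np.hypot(*q[:2]);print(uv)
x,y=np.clip(uv,[80,60],[560,340]).astype(int)
a=cv2.resize(w[y-60:y+60,x-80:x+80,::-1],(560,420),interpolation=cv2.INTER_CUBIC)
# disc-top height from depth
v,uu=np.mgrid[0:400,0:640];sd=np.load("scene0.npz")["d"]
def heights(n,d):
    c=camera_params(n);T=c["world_from_camera"];Ki=np.linalg.inv(c["camera_matrix"])
    X=(T[:3,:3]@(Ki@np.stack([uu.ravel(),v.ravel(),np.ones(uu.size)])*d.ravel()))+T[:3,3:];r=np.hypot(X[0]-514.5,X[1]-219)
    m=(r>22)&(r<33)&(d.ravel()>0)&(X[2]<75)&(X[2]>30);return np.median(X[2][m]),m.sum()
p2,d2=grab_frame("scene");print("disc top before/after",heights("scene",sd),heights("scene",d2))
out=np.zeros((420+0,560,3),np.uint8);cv2.imwrite("pics/f1.png",cv2.resize(np.vstack([cv2.resize(b,(560,380)),a]),(420,600)))
```

```text
[387.65711056 214.17470304 163.32763752] [ 0.61887062 -0.39498289  0.81822672]
[403.27264327 114.18507053]
disc top before/after (np.float64(56.4537616567537), np.int64(236)) (np.float64(47.90411283827427), np.int64(249))
```

View pics/f1.png

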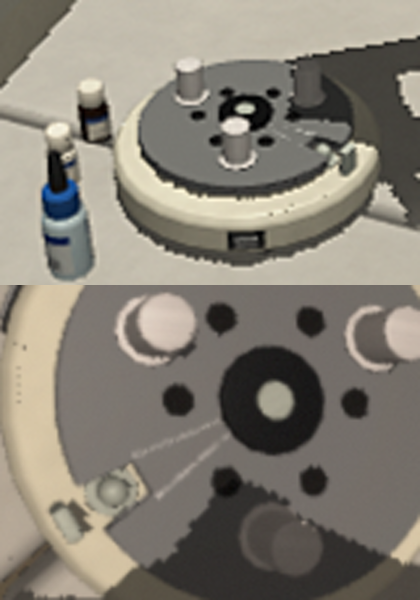

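The disc top reads 47.9 mm (fully seated is 47.8), the pin stands in the notch at (113,490), and the vials and bottle have not moved. I'm handing it in.

```bash
python3 -c "
from rig import order;print(order.sign_off())"
```

```text
the job is handed in; nothing more can be done
None
```

The carousel was pushed round with a fingertip to the drive pin and pressed down onto its seat (disc top measured 47.9 mm, seated 47.8 mm), with the pin in the notch and the vials and bottle unmoved; the tape was never approached, and the job was handed in at about 12 s.

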